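# Turn the card stand in the slide-jaw fixture

### The job

The slot of this cherry wood card stand is finished; next its brass disc goes on the front. Slide the fixture's jaw open, take the stand out and give it a quarter turn so that its front, the side with the round disc seat, faces straight up, then set it down gently on the rail midway across the jaws and slide the jaw home so that the stand is held snug and square against the fixed jaw. Leave the other things on the ledge where they are.

Things in the scene. Friction and masses are not known exactly. Their poses are not given: they have to be found in the camera images.
- fixture: fixture screwed to the ledge: slotted aluminium rail 40 mm wide, 278 mm long (its y), flat top 46 mm above the ledge; blue fixed jaw at the +y end, blue sliding jaw opening towards -y. Jaws 40 mm wide (x), 20 mm high above the rail, cork faced; fixed cork face at y = 75 mm, looking to -y. Feet 110 mm across, 6 mm thick, at y = 90 and -135 mm. Origin on the ledge, on the rail's middle line; z up
- bed (a point): point on top of the rail (46 mm above the ledge), on its middle line, at the foot of the fixed jaw's cork face; axes as fixture
- jaw (a joint): sliding jaw: clear gap between the two cork faces in m, 0 shut to 0.100 fully open (towards the fixture's -y). Slides against a steady friction of about 5 N and stays where it is left. Behind the 25 mm thick jaw a low carriage, 46 mm wide, top 57 mm above the ledge, runs to 111 mm behind the cork face
- knob (a point): middle of the upright round black knob on the sliding jaw's carriage, by which the jaw is pushed and pulled: 26 mm diameter, from 70 to 104 mm above the ledge, this point at 88 mm; 95 mm behind (fixture's -y of) the sliding cork face, moves with it
- stand: cherry wood card stand to be turned, about 80 g: 52 mm wide (x), 40 deep (y), 58 high (z). Top (+z): 5 mm wide, 14 mm deep slot along x. Front (+y): round disc seat, 30 mm across, dark with pale rim. Starts slot up on the rail, front against the fixed jaw, x along the fixture's x; its ends stand 6 mm out beyond jaws and rail on both sides, free for gripping. Origin: centre of its underside
- stand_mid (a point): centre of the block stand (29 mm above its underside); axes as stand
- finished: a finished card stand like stand, with a blank brass disc on its front and a white card in its slot, 52 x 40 x 119 mm; origin: centre of its underside
- coffee_pot: squat blue enamel coffee pot with white lid, 140 mm across, 140 mm high; origin: centre of its underside
- sugar_box: lidded copper sugar box, 86 x 116 x 94 mm; origin: centre of its underside
- tile_rack: cherry wood okey tile rack with white tiles, 80 x 373 x 70 mm; origin: centre of its underside
- spoon_holder: brass cup with tea spoons, 72 mm across, 150 mm high; origin: centre of its underside
- wax_tin: round yellow wax tin with brass lid, 87 mm across, 32 mm high; origin: centre of its underside
- disc_saucer: white saucer with loose brass discs, 112 mm across, 14 mm high; origin: centre of its underside
- tea_glass: empty amber tulip-shaped tea glass on a white saucer (one piece), 106 mm across, 87 mm high; origin: centre of its underside
There are look-alikes about, which are no part of the job. Leave any green or orange look-alike of the stand alone.

How it is judged:
By the outcome, as a careful person would: the job done as asked, in the order asked, and still so for the second after the job is handed in, with the robot touching nothing.
It also fails if it takes over 59 s, if anything falls off the work surface, if the arm or the gripper's body presses on something with over 40 N, if the wrist force passes 120 N, or if a joint passes its speed limit or range.

### The arm

A 7-joint arm with a two-finger parallel gripper is mounted at the origin on the work surface. World frame = base frame: x ahead of the robot, y to its left, z up, the work surface at z = 0. Lengths are in m, angles in rad, forces in N, time in s.
With the tool pointing down it reaches from about 0.4 to 0.875 m from the base axis. Payload 19.3 kg.
Tool frame: the origin (TCP) lies midway between the tips of the shut fingers; the grasp point (between the pads) lies 19 mm behind it (tcp_to_grasp is the z of the grasp point in the tool frame, in m); z points along the fingers, y is the line along which they close (so a half turn about z gives the same grasp; the last joint's range is limited). The gripper opens to 85 mm and grips with 20 to 120 N. Pads are 22 mm wide; open, the fingers measure 114 mm over their backs; the gripper's body (76 mm by 85 mm) begins 54 mm behind the grasp point. The pads swing forward as they close: fully open they stand 13 mm farther back than shut.
Start: joints at [1.067, 0.521, -0.036, 1.599, 0.021, 1.021, -0.113], TCP at [0.263, -0.567, 0.192] pointing down, gripper open.
Joint ranges: [-2.91, 2.91], [-0.3, 2.13], [-1.5, 1.42], [0.17, 2.43], [-1.26, 4.41], [0.16, 1.93], [-2.52, 2.52]. Speed limits (rad/s): [1.89, 1.89, 2.39, 2.39, 3.01, 3.01, 3.01].

### API

Orientations are given as [roll, pitch, yaw] about the fixed x, y, z axes, in that order (R = Rz(yaw) Ry(pitch) Rx(roll)).
In Python, from workcell import * gives the robot as it stands.
- The arm moves only by the tool send_rows, never from a script. Its argument "increments" is a list of rows, each a list of 3 entries, a list of its own where there are three numbers: the shift along the tool's x, y, z in mm, then the turn, a rotation vector about the tool's x, y, z in degrees, then the gripper's target within -1 to 1 (fully open at 1, half-way at 0, shut at -1). In form: [[[x, y, z], [wx, wy, wz], grip], ...]. A call has 1 to 10 rows; each row is the pose to reach, as a shift and turn from the pose commanded when the call began, along the tool's axes at that moment; what a row does not reach only later rows make up. A row lasts 1/10 s, in which the tool goes at most 50 mm and 8.59 degrees, less where a joint would pass 70% of its speed; a pose out of reach is approached as far as the arm can. A call with a gripper value outside its range is refused whole. The fingers move at their own pace and stop on an object; "newtons" is the grip in N (left out, the last holds). Time passes only in rows, so rows that repeat a pose let the fingers close. It gives the time, the measured TCP pose, the force, the opening and the grip force at its end, in the units of the state.
- observe(): the state, without advancing time (a new reading comes with each control period).
- grab_frame(name): name is "scene" or "side" or "wrist"; returns the picture (480x640x3 uint8, blue, green, red); there is no depth.
- camera_params(name): a dict with "fovy" (degrees; the focal length in pixels is half the picture's height over the tangent of half this angle, whatever the lens; pixels are square), "cx", "cy" (the principal point, pixels), "extrinsics" (4x4, takes a point from world to camera coordinates). Camera axes: x right, y down, z forward; pixel columns grow to the right and rows downward; lengths in m; the calibration is good to about 2 mm. A picture is of the moment at which its call begins: read the wrist's pose just before it. camera_params takes no time and is no camera call; for the wrist camera it gives the pose at the moment of the call.
- job_done(): hands the job in; it is judged then, once.
The state is a dict: "clock": time; "qpos": joint angles; "qd": joint speeds; "joint_efforts": joint torques, N m; "position": TCP position; "tool_rot": TCP orientation; "force": force on the tool from outside, world axes, zero at the start; "moment": the same for the moment, N m; "grip_width": finger opening in m; "finger_force": force on a finger pad.
Only numpy, scipy, OpenCV 4.12 (cv2) and the standard library are available. Lean on these libraries where they do the work, as an engineer would, in place of code of your own. Each camera call takes 0.05 s, during which the arm holds its last target. There are 200 camera calls.

## Working session

There is one attempt and no reset: what is moved stays moved. The work goes in short steps, Python scripts to look and compute and a tool call to move; the robot and the scene stay as the last step left them, time stands still between calls to the robot, and variables do not carry over. Pictures are saved under pics/ and viewed, at most 10 in all, crops included, and the job is handed in when it is done.

Besides the shell and the picture viewer there is one more tool, called as name(argument=value, ...) on one line, values as JSON. send_rows: Moves the arm, as the interface text tells. Its arguments: {"type":"object","properties":{"increments":{"type":"array"},"newtons":{"type":"number"}},"required":["increments"]}

```bash
mkdir -p pics; ls
python3 - <<'E'
from workcell import *
import cv2
print(observe())
for n in("scene","side","wrist"):
    p=camera_params(n);print(n,p)
    cv2.imwrite(f"pics/{n}0.png",grab_frame(n))
E
```

```text
pics
{'clock': 0.0, 'qpos': array([ 1.06679435,  0.5220233 , -0.03630811,  1.60001711,  0.02121276,
        1.02108273, -0.11278043]), 'qd': array([-1.74339175e-03, -7.87380305e-04,  5.15940954e-04,  3.56504494e-04,
        9.19057616e-04, -8.26225975e-05,  1.03334546e-04]), 'joint_efforts': array([-5.57930198e-04, -9.27104115e+01,  1.97979636e+00, -3.69932163e+01,
        1.78742077e-02,  8.14939354e-03, -8.08530262e-05]), 'position': array([ 0.26248954, -0.56678307,  0.19131693]), 'tool_rot': array([-3.14045197e+00,  1.02021140e-04,  4.33801750e-01]), 'force': array([ 0.32426937, -0.06994363, -0.10232047]), 'moment': array([-0.06873568, -0.03958772,  0.01542452]), 'finger_force': 0.0, 'grip_width': 0.08525235339699018}
scene {'fovy': 46.48021363320997, 'cx': 314.03727059372585, 'cy': 248.36009415674508, 'extrinsics': array([[-0.8271529 ,  0.5618077 ,  0.01379085,  0.44164711],
       [ 0.3243277 ,  0.49726283, -0.80469946, -0.13871033],
       [-0.45894403, -0.66113673, -0.59352219,  1.86283303],
       [ 0.        ,  0.        ,  0.        ,  1.        ]])}
side {'fovy': 47.830186994401295, 'cx': 323.05640847486865, 'cy': 245.54810479596873, 'extrinsics': array([[-0.73856628, -0.67396797,  0.01694197,  0.4109657 ],
       [-0.51050483,  0.54266863, -0.66700493,  0.33764287],
       [ 0.44034608, -0.5012763 , -0.74486066,  1.23767038],
       [ 0.        ,  0.        ,  0.        ,  1.        ]])}
wrist {'fovy': 60.20527973874434, 'cx': 323.6353688147499, 'cy': 239.72082212346953, 'extrinsics': array([[ 4.18146604e-01, -9.08379502e-01, -3.13041119e-04,
        -6.25148894e-01],
       [-8.58173853e-01, -3.95148799e-01,  3.27711861e-01,
        -4.24837106e-02],
       [-2.97810435e-01, -1.36762958e-01, -9.44777666e-01,
         3.80903648e-01],
       [ 0.00000000e+00,  0.00000000e+00,  0.00000000e+00,
         1.00000000e+00]])}
```

View pics/scene0.png

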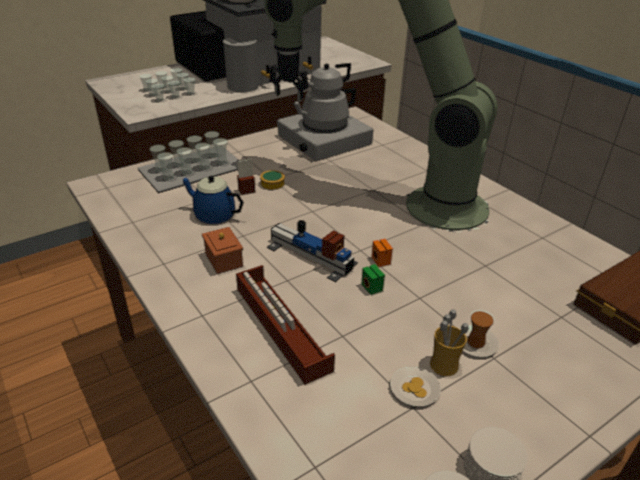

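View pics/side0.png

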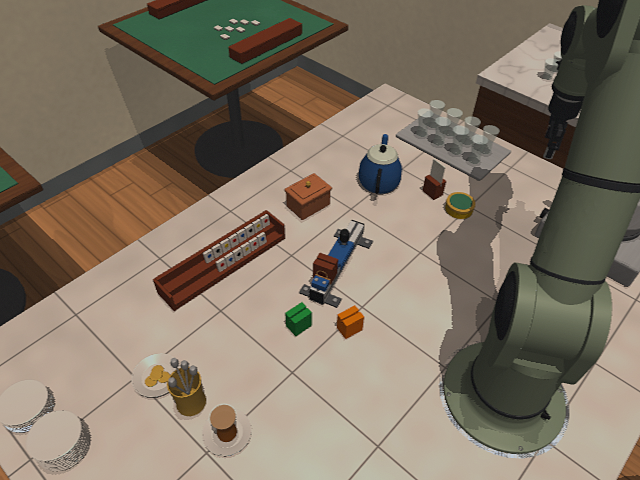

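Scene view: the fixture runs from (275,232) to (350,268). The candidates are the cherry block on the rail at (333,244), the finished stand with its card at (246,185), a green look-alike at (373,279) and an orange one at (382,252). The block on the rail against the fixed jaw is the one that fits the description. I'll confirm this in enlarged crops.

Run:
```python
import cv2,numpy as np
a=cv2.imread("pics/scene0.png")[215:285,260:365]
b=cv2.imread("pics/side0.png")[210:315,285:390]
a=cv2.resize(a,None,fx=7,fy=7,interpolation=cv2.INTER_CUBIC)[:,:735]
b=cv2.resize(b,None,fx=5.6,fy=5.6,interpolation=cv2.INTER_CUBIC)
cv2.imwrite("pics/ca.png",a);cv2.imwrite("pics/cb.png",b);print(a.shape,b.shape)
```

```text
(490, 735, 3) (588, 588, 3)
```

View pics/ca.png

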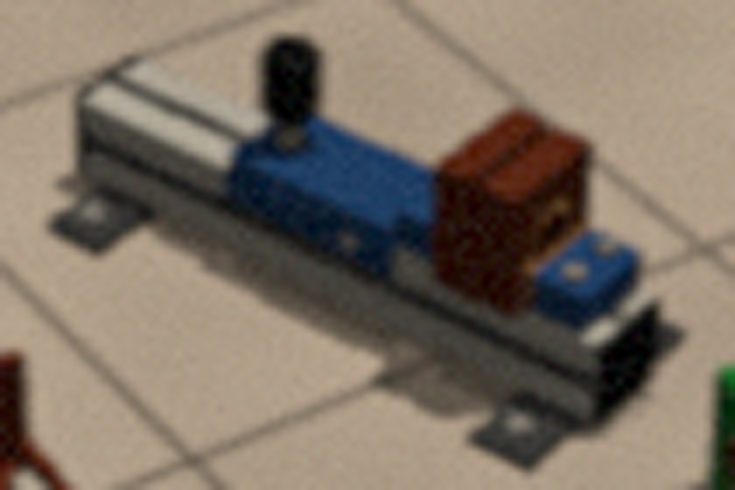

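View pics/cb.png

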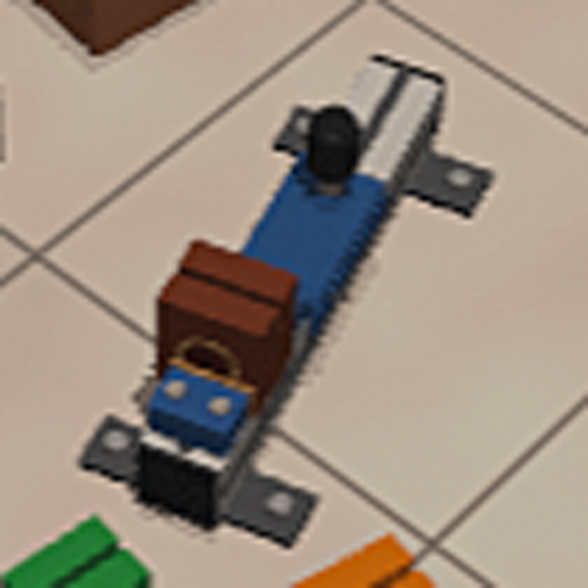

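The crops confirm it. The cherry block in the fixture has its slot up and its ringed disc seat against the fixed blue jaw. Next I'll fit the fixture pose to points from both views.

```bash
cat > h.py <<'E'
import numpy as np
from scipy.optimize import least_squares
from scipy.spatial.transform import Rotation as R
def proj(p,P):
    f=240/np.tan(np.radians(p["fovy"]/2)); c=P@p["extrinsics"][:3,:3].T+p["extrinsics"][:3,3]
    return np.c_[p["cx"]+f*c[:,0]/c[:,2], p["cy"]+f*c[:,1]/c[:,2]]
def pose(v):  # x,y,yaw
    return R.from_euler("z",v[2]).as_matrix(), np.array([v[0],v[1],0])
E
python3 - <<'E'
from workcell import *
from h import *
A=camera_params("scene");B=camera_params("side")
# stand(sx,sy),z ; knob ; rail ends ; screws
def pts(v):
    ye,s,g=v[3:6]; k=lambda *a:list(a)
    st=[k(26,35,104),k(-26,35,104),k(-26,75,104),k(26,75,104)]
    rail=[k(20,ye,46),k(-20,ye,46),k(20,ye-278,46),k(-20,ye-278,46)]
    a=st+[k(0,75-g-95,104)]+rail+[k(s,90,7),k(s,-135,7)]
    b=st+[k(0,75-g-95,104)]+rail+[k(s,90,7),k(-s,90,7),k(-s,-135,7)]
    M,t=pose(v); return [np.array(q)/1e3@M.T+t for q in(a,b)]
ua=np.array([(437,172),(520,110),(592,150),(500,200),(292,50),(598,352),(655,300),(82,95),(135,60),(522,420),(95,212)])/7+[260,215]
ub=np.array([(191,242),(299,275),(280,335),(160,297),(331,120),(138,440),(222,468),(372,58),(443,78),(117,439),(282,503),(461,178)])/5.6+[285,210]
def res(v):
    a,b=pts(v); return np.r_[(proj(A,a)-ua).ravel(),(proj(B,b)-ub).ravel()]
for y0 in(0,.5,-.5):
    r=least_squares(res,[.6,-.1,y0,115,40,40],x_scale=[.1,.1,.1,10,10,10],loss="soft_l1");print(r.cost,r.x.round(4))
print(res(r.x).reshape(-1,2).round(1).tolist())
M,t=pose(r.x)
for n,p in dict(stand=(0,55,75),knob=(0,-20-r.x[5],88),bed=(0,75,46)).items(): print(n,(M@np.array(p)/1e3+t).round(4))
E
```

```text
16.908236238042694 [ 5.195000e-01 -2.600000e-03  3.055000e-01  1.136197e+02  4.167260e+01
  3.839440e+01]
16.908236238042768 [ 5.195000e-01 -2.600000e-03  3.055000e-01  1.136197e+02  4.167260e+01
  3.839440e+01]
16.908236238042825 [ 5.195000e-01 -2.600000e-03  3.055000e-01  1.136197e+02  4.167260e+01
  3.839440e+01]
[[0.1, -2.2], [-0.4, -1.6], [0.9, -2.1], [2.8, -0.8], [0.4, -0.9], [0.7, -1.0], [0.9, -0.5], [-1.4, -0.7], [-0.1, -1.5], [-0.6, 0.7], [-0.3, 0.1], [1.0, -1.1], [0.4, -0.2], [-2.7, 0.2], [-0.3, -0.0], [-0.1, -0.1], [-0.9, 0.5], [-1.5, 1.0], [0.0, -1.7], [0.4, -0.9], [-0.6, 0.4], [-1.0, 0.1], [-0.6, -0.0]]
stand [0.503  0.0499 0.075 ]
knob [ 0.5371 -0.0583  0.088 ]
bed [0.497  0.0689 0.046 ]
```

Run:
```python
from workcell import *
from h import *
s=observe();E=camera_params("wrist")["extrinsics"]
T=R.from_euler("xyz",s["tool_rot"]).as_matrix()
print("cam in tool",(T.T@(-E[:3,:3].T@E[:3,3]-s["position"])).round(4)); print((T.T@E[:3,:3].T).round(3))
import workcell;print([n for n in dir(workcell) if n[0]!='_'], globals().get("tcp_to_grasp"))
```

```text
cam in tool [ 0.0832  0.0006 -0.1822]
[[-0.002 -0.945 -0.328]
 [ 1.    -0.002 -0.   ]
 [-0.001 -0.328  0.945]]
['IKError', 'camera_params', 'grab_frame', 'job_done', 'observe', 'tcp_to_grasp'] -0.0187
```

View pics/wrist0.png

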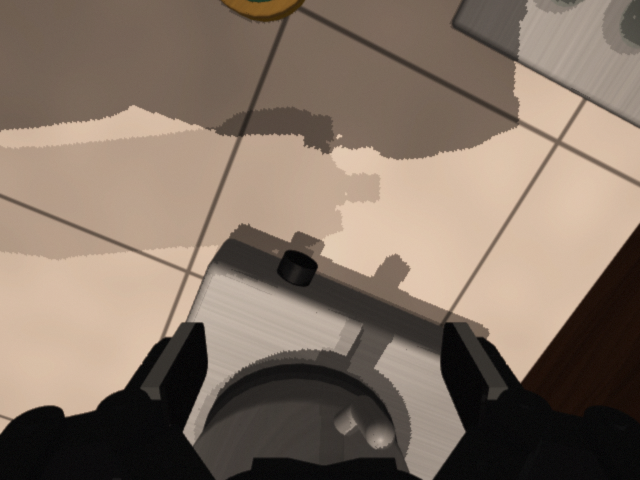

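The wrist view shows only the hot plate under the gripper, so I'll raise the arm and move above the knob. A small helper will convert world targets into tool shifts.

```bash
cat >> h.py <<'E'
V=np.array([.5195,-.0026,.3055])   # fixture x,y,yaw
def goal(p,a,grasp=True,V=None):
    """p: point (mm, fixture frame) of grasp point, a: tilt deg about fixture x -> shift mm, turn deg from measured pose"""
    from workcell import observe,tcp_to_grasp
    M,t=pose(globals()["V"] if V is None else V); s=observe()
    T=R.from_euler("xyz",s["tool_rot"]).as_matrix()
    G=M@R.from_euler("x",a,degrees=True).as_matrix()@np.array([[0,1,0],[1,0,0],[0,0,-1.]])
    x=M@np.array(p)/1e3+t-G[:,2]*(tcp_to_grasp if grasp else 0)
    d=(T.T@(x-s["position"])*1e3).round(1); w=np.degrees(R.from_matrix(T.T@G).as_rotvec()).round(2)
    print("shift",d.tolist(),"turn",w.tolist(),"| clock",s["clock"],"F",s["force"].round(1),"w",round(s["grip_width"],4)); return d,w
def where():
    from workcell import observe,tcp_to_grasp
    M,t=pose(V); s=observe(); T=R.from_euler("xyz",s["tool_rot"]).as_matrix()
    print("grasp in fixture",(M.T@(s["position"]+T[:,2]*tcp_to_grasp-t)*1e3).round(1),(M.T@T).round(3).tolist(),"q",s["qpos"].round(2).tolist())
E
python3 -c "
from h import *
goal([0,-58,230],0)"
```

```text
shift [462.9, -346.5, -19.6] turn [-0.04, -0.03, -82.65] | clock 0.15 F [-1.1 -0.5  0.6] w 0.0857
```

send_rows(increments=[[[0,0,-50],[0,0,0],1],[[20,-15,-100],[0,0,-4],1],[[60,-45,-100],[0,0,-12],1],[[100,-75,-100],[0,0,-20],1],[[140,-105,-100],[0,0,-28],1],[[180,-135,-100],[0,0,-36],1],[[220,-165,-100],[0,0,-44],1],[[260,-195,-100],[0,0,-52],1],[[300,-225,-100],[0,0,-60],1],[[340,-255,-100],[0,0,-68],1]])

```text
clock: 1.15
position: [0.4631, -0.1935, 0.292]
tool_rot: [3.141, 0.0, 1.626]
force: [1.1, -1.6, -0.3]
grip_width: 0.0852
finger_force: 0.0
```

```bash
python3 -c "
from h import *
goal([0,-58,230],0);where()"
```

```text
shift [131.3, 81.2, 80.7] turn [0.01, 0.02, -14.34] | clock 1.15 F [ 1.1 -1.6 -0.3] w 0.0852
grasp in fixture [-111.2 -165.1  310.7] [[0.248, 0.969, 0.0], [0.969, -0.248, -0.0], [-0.0, 0.0, -1.0]] q [0.64, 0.25, -0.45, 1.77, 0.12, 1.15, 0.22]
```

send_rows(increments=[[[40,25,20],[0,0,-5],1],[[80,50,40],[0,0,-10],1],[[115,75,50],[0,0,-14.3],1],[[131,81,50],[0,0,-14.3],1],[[131,81,50],[0,0,-14.3],1]])

```text
clock: 1.65
position: [0.5374, -0.0575, 0.2413]
tool_rot: [-3.141, -0.002, 1.874]
force: [-0.6, 0.3, 0.6]
grip_width: 0.085
finger_force: 0.0
```

Run:
```python
from h import *
from workcell import *
import cv2
where()
p=camera_params("wrist");np.savez("w1.npz",**p)
cv2.imwrite("pics/w1.png",grab_frame("wrist"))
```

```text
grasp in fixture [  0.6 -57.8 260. ] [[0.002, 1.0, -0.0], [1.0, -0.002, 0.002], [0.002, -0.0, -1.0]] q [0.41, 0.38, -0.54, 1.74, 0.21, 1.08, 0.1]
```

View pics/w1.png

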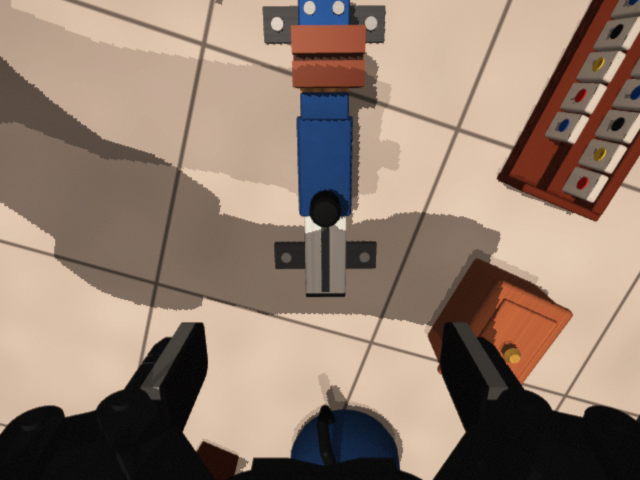

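The wrist view shows the knob top at (325,209), stand top corners from (292,26) to (364,86), rear rail corners at (306,295) and (345,295), and screws at (277,24), (371,23), (286,257) and (364,257). I'll refit with these.

Run:
```python
from h import *
p=dict(np.load("w1.npz"))
u=np.array([(325,209),(292,26),(364,25),(293,87),(364,86),(306,295),(345,295),(277,24),(371,23),(286,257),(364,257)])
def P(v):
    ye,s,g=v[3:6]; q=[(0,-20-g,104),(-26,75,104),(26,75,104),(-26,35,104),(26,35,104),(-20,ye-278,46),(20,ye-278,46),(-s,90,7),(s,90,7),(-s,-135,7),(s,-135,7)]
    M,t=pose(v); return np.array(q)/1e3@M.T+t
f=lambda v:(proj(p,P(v))-u).ravel()
r=least_squares(f,[.52,0,.3,115,40,40],x_scale=[.1,.1,.1,10,10,10],loss="soft_l1")
print(r.cost,r.x.round(4),r.fun.reshape(-1,2).round(1).tolist())
M,t=pose(V);print("shift in old fixture frame",M.T@(r.x[:2].tolist()+[0]-t)*1e3)
```

```text
9.146556903290126 [ 5.216000e-01 -4.600000e-03  3.000000e-01  1.164287e+02  4.216550e+01
  3.638300e+01] [[1.1, 0.0], [-2.8, -0.9], [0.2, 0.2], [-2.4, -0.3], [-1.6, 0.8], [-0.3, -0.0], [0.2, 0.0], [2.3, 0.1], [1.7, 1.2], [0.3, -0.6], [0.4, -0.5]]
shift in old fixture frame [ 1.41086534 -2.4946202   0.        ]
```

```bash
sed -i 's/^V=np.*/V=np.array([.5212,-.0042,.301])/' h.py; python3 -c "
from h import *
goal([0,-58,88],0);goal([0,-115,88],0)"
```

```text
shift [-0.6, 1.4, 172.2] turn [-0.04, -0.03, 0.01] | clock 1.7 F [ 0.3 -1.2  0.2] w 0.0853
shift [-57.5, 1.4, 172.2] turn [-0.04, -0.03, 0.01] | clock 1.7 F [ 0.3 -1.2  0.2] w 0.0853
```

send_rows(increments=[[[0,1.5,50],[0,0,0],0.6],[[0,1.5,95],[0,0,0],0.4],[[0,1.5,135],[0,0,0],0.2],[[0,1.5,160],[0,0,0],0],[[0,1.5,172],[0,0,0],-0.1],[[0,1.5,172],[0,0,0],-0.6],[[0,1.5,172],[0,0,0],-0.8],[[0,1.5,172],[0,0,0],-0.8],[[0,1.5,172],[0,0,0],-0.8]], newtons=30)

```text
clock: 2.6
position: [0.5391, -0.0603, 0.0711]
tool_rot: [3.14, 0.001, 1.87]
force: [-0.6, -0.3, 0.5]
grip_width: 0.0087
finger_force: 0.0
```

```bash
python3 -c "
from h import *
where();goal([0,-115,88],0)"
```

```text
grasp in fixture [  0.4 -58.9  89.8] [[0.002, 1.0, 0.002], [1.0, -0.002, -0.001], [-0.001, 0.002, -1.0]] q [0.34, 0.59, -0.46, 1.9, 0.38, 0.73, -0.04]
shift [-56.1, -0.3, 1.8] turn [0.09, 0.05, -0.11] | clock 2.6 F [-0.6 -0.3  0.5] w 0.0087
```

Run:
```python
from h import *
from workcell import *
import cv2
a=grab_frame("wrist");s=grab_frame("side")[190:330,260:420];c=grab_frame("scene")[190:290,250:370]
s=cv2.resize(s,(400,350));c=cv2.resize(c,(400,333));b=np.zeros((350,800,3),np.uint8);b[:,:400]=s;b[:333,400:]=c
w=cv2.resize(a[150:],(480,247));z=np.zeros((247,800,3),np.uint8);z[:,:480]=w
cv2.imwrite("pics/w2.png",np.vstack([b,z]))
print(observe()["grip_width"])
```

```text
0.008306140611466018
```

View pics/w2.png

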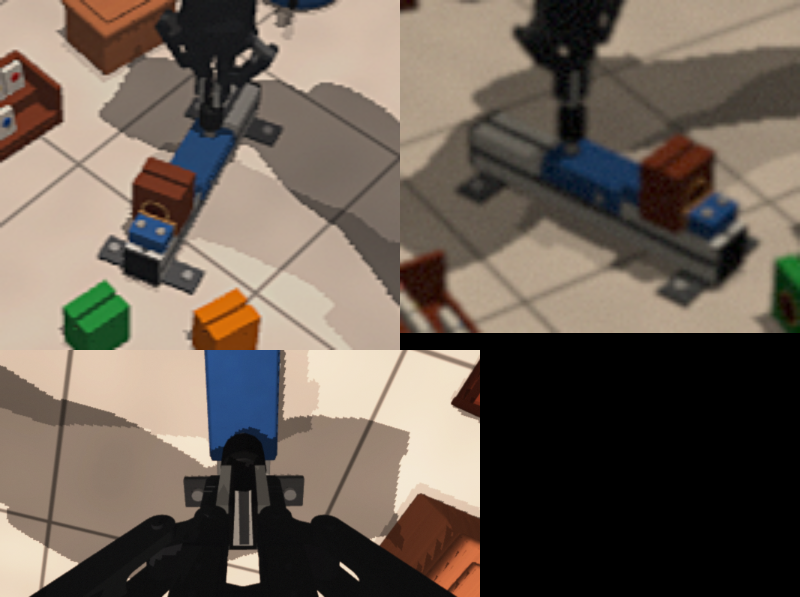

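The wrist inset shows the fingers shut just behind the knob, whose top is at about (324,275) in full-picture pixels. I'll check where the geometry puts it.

Run:
```python
from h import *
from workcell import *
M,t=pose(V);p=camera_params("wrist")
q=[(0,y,z) for y,z in((-58,104),(-45,104),(-35,104),(-58,88))]
print(proj(p,np.array(q)/1e3@M.T+t).round(0).tolist())
w=dict(np.load("w1.npz"))
print(proj(w,np.array(q)/1e3@M.T+t).round(0).tolist())
import cv2
a=cv2.imread("pics/w2.png");cv2.imwrite("pics/w3.png",cv2.resize(a[400:597,120:370],(800,600),interpolation=cv2.INTER_CUBIC))
```

```text
[[327.0, 313.0], [327.0, 284.0], [327.0, 261.0], [327.0, 295.0]]
[[326.0, 210.0], [326.0, 194.0], [326.0, 182.0], [326.0, 205.0]]
```

View pics/w3.png

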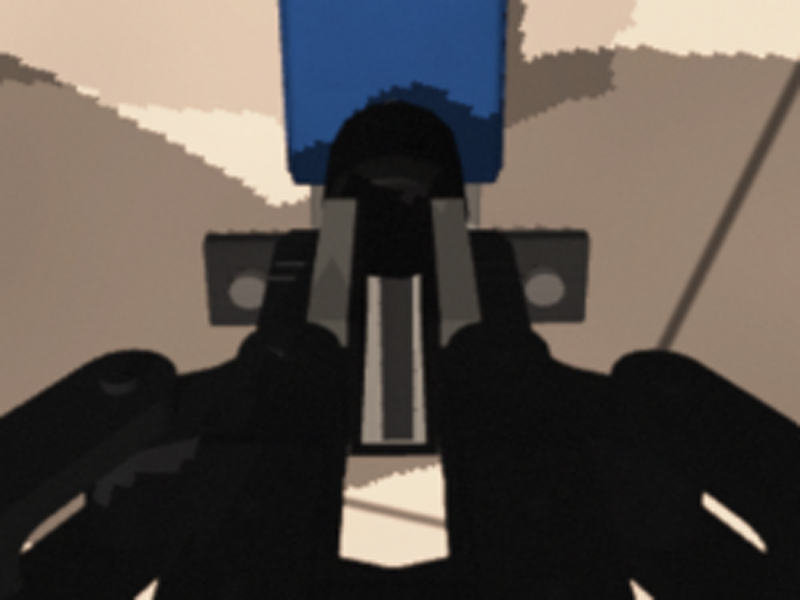

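Run:
```python
from h import *
from workcell import *
import cv2
P=np.array([[.2625,-.5668,.1913],[.2625,-.5668,.2443],[.5391,-.0603,.0711],[.5391,-.0603,.104]])
for n in("scene","side"): print(n,proj(camera_params(n),P).round(0).tolist())
a=cv2.resize(cv2.imread("pics/scene0.png")[40:110,250:340],None,fx=5,fy=5)
b=cv2.resize(cv2.imread("pics/side0.png")[90:170,530:600],None,fx=5,fy=5)
c=np.zeros((400,800,3),np.uint8);c[:350,:450]=a;c[:,450:]=b;
for (x,y) in (((290-250)*5,0),):pass
c=cv2.convertScaleAbs(c,alpha=2);cv2.imwrite("pics/g.png",c)
```

```text
scene [[289.0, 112.0], [288.0, 98.0], [301.0, 231.0], [301.0, 221.0]]
side [[541.0, 162.0], [547.0, 146.0], [343.0, 239.0], [344.0, 231.0]]
```

View pics/g.png

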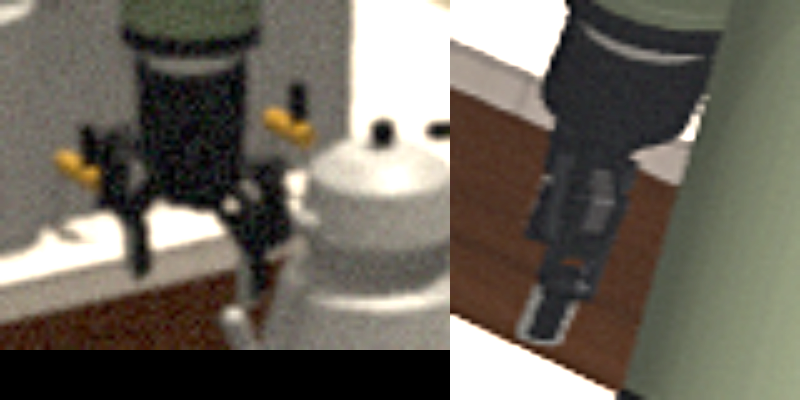

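The shut fingers end about 40 mm behind the reported TCP. The scene view puts the open tips about 52 mm back, and the wrist view agrees, so the fingers closed above the knob. I'll open them, go 36 mm lower and close again. Descending is safe because the open fingers pass outside the rail.

send_rows(increments=[[[0,0,0],[0,0,0],0.3],[[0,0,0],[0,0,0],0.3],[[0,0,0],[0,0,0],0.3],[[0,0,10],[0,0,0],0.3],[[0,0,20],[0,0,0],0.3],[[0,0,30],[0,0,0],0.3],[[0,0,36],[0,0,0],0.3],[[0,0,36],[0,0,0],0.3]], newtons=30)

```text
clock: 3.55
position: [0.5378, -0.0599, 0.0327]
tool_rot: [-3.14, -0.001, 1.87]
force: [-0.7, -0.6, 1.0]
grip_width: 0.0554
finger_force: 0.0
```

send_rows(increments=[[[0,0,0],[0,0,0],-0.6],[[0,0,0],[0,0,0],-0.8],[[0,0,0],[0,0,0],-0.8],[[0,0,0],[0,0,0],-0.8],[[0,0,0],[0,0,0],-0.8]])

```text
clock: 4.05
position: [0.5392, -0.0599, 0.0344]
tool_rot: [3.14, 0.0, 1.87]
force: [5.1, 1.8, 3.4]
grip_width: 0.0249
finger_force: 30.2
```

```bash
python3 -c "
from h import *
where();goal([0,-115,88],0)"
```

```text
grasp in fixture [  0.7 -58.5  53.1] [[0.002, 1.0, 0.002], [1.0, -0.002, -0.0], [-0.0, 0.002, -1.0]] q [0.31, 0.65, -0.43, 1.92, 0.42, 0.66, -0.08]
shift [-56.5, -0.5, -34.9] turn [0.09, 0.02, -0.09] | clock 4.05 F [5.1 1.8 3.4] w 0.0249
```

The grip is confirmed: 25 mm at 30 N. Now I'll pull the jaw open.

send_rows(increments=[[[-6,0,0],[0,0,0],-0.8],[[-14,0,0],[0,0,0],-0.8],[[-23,0,0],[0,0,0],-0.8],[[-32,0,0],[0,0,0],-0.8],[[-41,0,0],[0,0,0],-0.8],[[-49,0,0],[0,0,0],-0.8],[[-54,0,0],[0,0,0],-0.8],[[-57,0,0],[0,0,0],-0.8],[[-57,0,0],[0,0,0],-0.8]])

```text
clock: 4.95
position: [0.5566, -0.1142, 0.0344]
tool_rot: [3.139, -0.0, 1.87]
force: [8.0, 2.9, 1.9]
grip_width: 0.0249
finger_force: 30.2
```

```bash
python3 -c "
from h import *
where();goal([0,-115,88],0)"
```

```text
grasp in fixture [   1.1 -115.5   53.1] [[0.001, 1.0, 0.003], [1.0, -0.001, 0.0], [0.0, 0.003, -1.0]] q [0.4, 0.68, -0.43, 1.86, 0.42, 0.7, 0.03]
shift [0.5, -1.1, -34.9] turn [0.14, -0.0, -0.08] | clock 4.95 F [8.  2.9 1.9] w 0.0249
```

The jaw is open to about 97 mm. The side force shows the knob line lies roughly 1–2 mm towards +x, so I'll shift the fixture estimate that way. Next I'll release, rise and move to a pre-grasp tilted −40° over the stand.

```bash
sed -i 's/^V=np.*/V=np.array([.5224,-.0039,.301])/; s/import observe,tcp_to_grasp/import observe; tcp_to_grasp=-.065/' h.py; python3 -c "
from h import *
where()
goal([0,-113,200],0);goal([0,125,152],-40);goal([0,61,75],-40)"
```

```text
grasp in fixture [  -0.2 -115.4   99.4] [[0.001, 1.0, 0.003], [1.0, -0.001, 0.0], [0.0, 0.003, -1.0]] q [0.4, 0.68, -0.43, 1.86, 0.42, 0.7, 0.03]
shift [2.4, 0.3, -100.6] turn [0.14, -0.0, -0.08] | clock 4.95 F [8.  2.9 1.9] w 0.0249
shift [198.7, -0.1, -67.8] turn [0.11, -40.0, -0.13] | clock 4.95 F [8.  2.9 1.9] w 0.0249
shift [134.7, -0.2, 9.2] turn [0.11, -40.0, -0.13] | clock 4.95 F [8.  2.9 1.9] w 0.0249
```

send_rows(increments=[[[0,0,0],[0,0,0],0.5],[[0,0,0],[0,0,0],1],[[0,0,0],[0,0,0],1],[[0,0,-30],[0,0,0],1],[[0,0,-70],[0,0,0],1],[[0,0,-115],[0,0,0],1],[[0,0,-150],[0,0,0],1]])

```text
clock: 5.65
position: [0.5552, -0.1145, 0.1862]
tool_rot: [3.141, 0.0, 1.87]
force: [0.8, 0.1, 0.2]
grip_width: 0.0852
finger_force: 0.0
```

```bash
python3 -c "
from h import *
where();goal([0,125,152],-40)"
```

```text
grasp in fixture [  -1.5 -115.4  251.2] [[0.002, 1.0, 0.001], [1.0, -0.002, -0.0], [-0.0, 0.001, -1.0]] q [0.48, 0.48, -0.52, 1.74, 0.28, 0.99, 0.15]
shift [198.6, 1.1, 84.0] turn [0.0, -39.98, -0.1] | clock 5.65 F [0.8 0.1 0.2] w 0.0852
```

send_rows(increments=[[[25,1,0],[0,-5,0],1],[[55,1,0],[0,-12,0],1],[[85,1,0],[0,-19,0],1],[[115,1,5],[0,-26,0],1],[[145,1,15],[0,-33,0],1],[[175,1,40],[0,-38,0],1],[[195,1,65],[0,-40,0],1],[[199,1,70],[0,-40,0],1],[[199,1,70],[0,-40,0],1]])

```text
clock: 6.55
position: [0.4961, 0.0782, 0.1118]
tool_rot: [-3.136, 0.699, 1.879]
force: [0.8, -0.3, 0.7]
grip_width: 0.0854
finger_force: 0.0
```

Run:
```python
from h import *
from workcell import *
import cv2
where();goal([0,61,75],-40);goal([0,61,75],-40)
M,t=pose(V)
c=np.array([[sx*26,y,z] for sx in(-1,1) for y in(35,75) for z in(46,104)])/1e3@M.T+t
out=[]
for n,(x,y,w,h) in dict(wrist=(100,0,440,480),side=(240,130,200,200)).items():
    p=camera_params(n);f=grab_frame(n)
    for q in proj(p,c): cv2.circle(f,(int(q[0]),int(q[1])),1,(0,255,0),-1)
    out.append(f[y:y+h,x:x+w])
out[1]=cv2.resize(out[1],(360,360));b=np.zeros((480,800,3),np.uint8);b[:,:440]=out[0];b[:360,440:]=out[1]
cv2.imwrite("pics/w4.png",b)
```

```text
grasp in fixture [ -0.7 128.  161.5] [[-0.005, 1.0, -0.001], [0.766, 0.004, -0.643], [-0.643, -0.004, -0.766]] q [-0.46, 0.63, -0.37, 1.98, 0.9, 1.19, -1.12]
shift [4.4, 0.9, 109.4] turn [-0.05, 0.03, 0.3] | clock 6.55 F [ 0.8 -0.3  0.7] w 0.0854
shift [4.4, 0.9, 109.4] turn [-0.05, 0.03, 0.3] | clock 6.55 F [ 0.8 -0.3  0.7] w 0.0854
```

The pre-grasp was reached well. I'll descend along the tool axis and grip the ends.

send_rows(increments=[[[4,1,30],[0,0,0],1],[[4,1,60],[0,0,0],1],[[4,1,85],[0,0,0],1],[[4,1,100],[0,0,0],1],[[4,1,108],[0,0,0],1],[[4,1,108],[0,0,0],1]])

```text
clock: 7.25
position: [0.5183, 0.0119, 0.0289]
tool_rot: [3.141, 0.698, 1.868]
force: [0.4, 0.3, 0.5]
grip_width: 0.0853
finger_force: 0.0
```

send_rows(increments=[[[0,0,0],[0,0,0],0.4],[[0,0,0],[0,0,0],0],[[0,0,0],[0,0,0],-0.3],[[0,0,0],[0,0,0],-0.3],[[0,0,0],[0,0,0],-0.3]], newtons=35)

```text
clock: 7.75
position: [0.5184, 0.0136, 0.0293]
tool_rot: [3.14, 0.698, 1.87]
force: [-2.4, 2.2, 7.5]
grip_width: 0.0517
finger_force: 35.6
```

```bash
python3 -c "
from h import *
where();goal([0,61,75],-40)"
```

```text
grasp in fixture [ 1.3 59.7 79.1] [[0.001, 1.0, 0.0], [0.766, -0.001, -0.643], [-0.643, 0.001, -0.766]] q [-0.39, 0.76, -0.29, 2.03, 1.08, 1.03, -1.23]
shift [3.6, -1.3, 2.3] turn [0.02, -0.0, -0.08] | clock 7.75 F [-2.4  2.2  7.5] w 0.0517
```

Gripped at 51.7 mm. I'll record this pose so the stand can be moved rigidly relative to where it started.

```bash
cat >> h.py <<'E'
def stand_goal(c,rot):
    """stand centre to c (mm, fixture) turned rot deg about fixture x from its start pose"""
    from workcell import observe
    M,t=pose(V); z=np.load("grip.npz"); s=observe(); T=R.from_euler("xyz",s["tool_rot"]).as_matrix()
    Q=M@R.from_euler("x",rot,degrees=True).as_matrix()@M.T
    c0=M@np.array([0,55,75])/1e3+t; c1=M@np.array(c)/1e3+t
    x=c1+Q@(z["p"]-c0); G=Q@z["T"]
    print("shift",(T.T@(x-s["position"])*1e3).round(1).tolist(),"turn",np.degrees(R.from_matrix(T.T@G).as_rotvec()).round(2).tolist(),"| clock",s["clock"],"F",(M.T@s["force"]).round(1),"w",round(s["grip_width"],4),"pads",round(s["finger_force"],1))
E
python3 -c "
from h import *
from workcell import observe
s=observe();np.savez('grip.npz',p=s['position'],T=R.from_euler('xyz',s['tool_rot']).as_matrix())
stand_goal([0,52,77],0);stand_goal([0,43,100],0);stand_goal([0,43,165],0)"
```

```text
shift [-3.6, 0.0, 0.4] turn [0.0, 0.0, 0.0] | clock 7.75 F [-1.7  2.9  7.5] w 0.0517 pads 35.6
shift [-25.3, 0.0, -11.4] turn [0.0, 0.0, 0.0] | clock 7.75 F [-1.7  2.9  7.5] w 0.0517 pads 35.6
shift [-67.0, 0.1, -61.2] turn [0.0, 0.0, 0.0] | clock 7.75 F [-1.7  2.9  7.5] w 0.0517 pads 35.6
```

send_rows(increments=[[[-1.5,0,-0.5],[0,0,0],-0.3],[[-4.5,0,-0.5],[0,0,0],-0.3],[[-12,0,-4],[0,0,0],-0.3],[[-25,0,-11],[0,0,0],-0.3],[[-45,0,-34],[0,0,0],-0.3],[[-63,0,-57],[0,0,0],-0.3],[[-67,0,-61],[0,0,0],-0.3],[[-67,0,-61],[0,0,0],-0.3]])

```text
clock: 8.55
position: [0.5221, 0.001, 0.1195]
tool_rot: [3.139, 0.698, 1.868]
force: [-0.6, -0.8, -1.7]
grip_width: 0.0517
finger_force: 36.7
```

```bash
python3 -c "
from h import *
for a in (30,60,90): stand_goal([0,43,165],a)
where()"
```

```text
shift [30.2, 0.1, -9.0] turn [0.06, 30.0, -0.09] | clock 8.55 F [-0.8 -0.6 -1.7] w 0.0517 pads 36.7
shift [51.4, 0.0, -30.8] turn [0.12, 60.0, -0.07] | clock 8.55 F [-0.8 -0.6 -1.7] w 0.0517 pads 36.7
shift [58.8, 0.0, -60.4] turn [0.19, 90.0, -0.05] | clock 8.55 F [-0.8 -0.6 -1.7] w 0.0517 pads 36.7
grasp in fixture [  1.1  46.6 169.3] [[0.003, 1.0, 0.0], [0.766, -0.002, -0.643], [-0.643, 0.002, -0.766]] q [-0.34, 0.59, -0.32, 2.02, 0.97, 1.11, -1.04]
```

send_rows(increments=[[[8,0,-1],[0,7.5,0],-0.3],[[16,0,-3],[0,15,0],-0.3],[[23,0,-6],[0,22.5,0],-0.3],[[30,0,-9],[0,30,0],-0.3],[[36,0,-14],[0,37.5,0],-0.3],[[42,0,-19],[0,45,0],-0.3],[[47,0,-25],[0,52.5,0],-0.3],[[51,0,-31],[0,60,0],-0.3],[[55,0,-38],[0,67.5,0],-0.3],[[57,0,-45],[0,75,0],-0.3]])

```text
clock: 9.55
position: [0.5001, 0.0703, 0.1161]
tool_rot: [3.141, -0.617, 1.869]
force: [-0.2, 0.5, -2.4]
grip_width: 0.0514
finger_force: 36.6
```

```bash
python3 -c "
from h import *
stand_goal([0,43,165],90)
where()"
```

```text
shift [16.0, 0.6, -3.2] turn [0.12, 14.66, -0.04] | clock 9.55 F [-0.1  0.5 -2.4] w 0.0514 pads 36.6
grasp in fixture [  0.6  39.8 169.1] [[0.002, 1.0, 0.002], [0.816, -0.003, 0.578], [0.578, 0.0, -0.816]] q [0.72, 0.8, -0.89, 1.81, -0.01, 0.94, 0.26]
```

send_rows(increments=[[[8,0.5,-1],[0,7.5,0],-0.3],[[16,0.5,-3],[0,14.7,0],-0.3],[[16,0.5,-3],[0,14.7,0],-0.3],[[16,0.5,-3],[0,14.7,0],-0.3]])

```text
clock: 9.95
position: [0.4969, 0.0818, 0.1269]
tool_rot: [-3.139, -0.866, 1.868]
force: [0.1, 0.4, 0.2]
grip_width: 0.0512
finger_force: 36.7
```

```bash
python3 -c "
from h import *
stand_goal([0,43.5,90],90);stand_goal([0,43.5,70],90);stand_goal([0,43.5,66],90)
where()"
```

```text
shift [-56.5, 0.4, 47.8] turn [0.01, 0.38, -0.06] | clock 9.95 F [0.2 0.4 0.2] w 0.0512 pads 36.7
shift [-71.8, 0.4, 60.7] turn [0.01, 0.38, -0.06] | clock 9.95 F [0.2 0.4 0.2] w 0.0512 pads 36.7
shift [-74.8, 0.4, 63.3] turn [0.01, 0.38, -0.06] | clock 9.95 F [0.2 0.4 0.2] w 0.0512 pads 36.7
grasp in fixture [  1.   39.9 169. ] [[0.002, 1.0, 0.001], [0.648, -0.002, 0.762], [0.762, -0.001, -0.648]] q [0.81, 0.95, -0.95, 1.74, -0.1, 1.05, 0.37]
```

send_rows(increments=[[[-20,0.4,17],[0,0.4,0],-0.3],[[-40,0.4,34],[0,0.4,0],-0.3],[[-56,0.4,48],[0,0.4,0],-0.3],[[-66,0.4,56],[0,0.4,0],-0.3],[[-71,0.4,60],[0,0.4,0],-0.3],[[-72,0.4,61],[0,0.4,0],-0.3],[[-72,0.4,61],[0,0.4,0],-0.3]])

```text
clock: 10.65
position: [0.4981, 0.0818, 0.0342]
tool_rot: [3.14, -0.873, 1.872]
force: [0.6, -0.3, -0.5]
grip_width: 0.0519
finger_force: 36.7
```

Run:
```python
from h import *
from workcell import *
import cv2
stand_goal([0,43.5,70],90);stand_goal([0,43.5,66],90)
out=[]
for n,(x,y,w,h) in dict(side=(265,190,130,130),scene=(250,180,130,100)).items():
    out.append(cv2.resize(grab_frame(n)[y:y+h,x:x+w],(400,400*h//w),interpolation=cv2.INTER_CUBIC))
b=np.zeros((400,800,3),np.uint8);b[:,:400]=out[0];b[:out[1].shape[0],400:]=out[1]
cv2.imwrite("pics/p1.png",b)
```

```text
shift [-0.9, -0.8, 0.9] turn [0.06, -0.03, 0.07] | clock 10.65 F [ 0.5 -0.5 -0.5] w 0.0519 pads 36.7
shift [-4.0, -0.8, 3.4] turn [0.06, -0.03, 0.07] | clock 10.65 F [ 0.5 -0.5 -0.5] w 0.0519 pads 36.7
```

send_rows(increments=[[[-0.8,-0.4,0.6],[0,0,0],-0.3],[[-1.5,-0.4,1.3],[0,0,0],-0.3],[[-2.3,-0.4,1.9],[0,0,0],-0.3],[[-2.7,-0.4,2.3],[0,0,0],-0.3],[[-3.1,-0.4,2.6],[0,0,0],-0.3],[[-3.1,-0.4,2.6],[0,0,0],-0.3]])

```text
clock: 11.35
position: [0.4973, 0.0816, 0.0294]
tool_rot: [-3.141, -0.875, 1.87]
force: [0.4, -1.1, -1.6]
grip_width: 0.0517
finger_force: 36.7
```

send_rows(increments=[[[-0.4,0,0.3],[0,0,0],-0.3],[[-0.8,0,0.6],[0,0,0],-0.3],[[-0.8,0,0.6],[0,0,0],-0.3]])

```text
clock: 11.65
position: [0.4974, 0.0815, 0.0284]
tool_rot: [-3.142, -0.874, 1.87]
force: [0.3, -0.2, -1.4]
grip_width: 0.0518
finger_force: 36.7
```

send_rows(increments=[[[-0.4,0,0.3],[0,0,0],-0.3],[[-0.4,0,0.3],[0,0,0],-0.3],[[-0.8,0,0.6],[0,0,0],-0.3],[[-0.8,0,0.6],[0,0,0],-0.3]])

```text
clock: 12.05
position: [0.4974, 0.0816, 0.0283]
tool_rot: [-3.142, -0.875, 1.87]
force: [-1.9, -4.2, 12.4]
grip_width: 0.0517
finger_force: 37.7
```

```bash
python3 -c "
from h import *
stand_goal([0,43.5,66],90)"
```

```text
shift [0.5, -0.1, -0.3] turn [0.04, -0.15, 0.02] | clock 12.05 F [-3.1 -3.4 12.4] w 0.0517 pads 37.7
```

Contact at 12 N. I'll ease up slightly, open and retreat along the tool axis.

send_rows(increments=[[[0.4,0,-0.4],[0,0,0],-0.3],[[0.4,0,-0.4],[0,0,0],0],[[0.4,0,-0.4],[0,0,0],0.3],[[0.4,0,-0.4],[0,0,0],1],[[0.4,0,-0.4],[0,0,0],1],[[0.4,0,-0.4],[0,0,0],1],[[6,0,-10],[0,0,0],1],[[20,0,-30],[0,0,0],1],[[40,0,-60],[0,0,0],1],[[70,0,-100],[0,0,0],1]])

```text
clock: 13.05
position: [0.506, 0.0508, 0.1462]
tool_rot: [-3.139, -0.876, 1.868]
force: [0.9, -0.4, 0.8]
grip_width: 0.0852
finger_force: 0.0
```

```bash
python3 -c "
from h import *
where();goal([0,-113,250],0)"
```

```text
grasp in fixture [  0.6   7.1 187.9] [[0.002, 1.0, -0.0], [0.64, -0.001, 0.768], [0.768, -0.002, -0.64]] q [0.84, 0.95, -0.95, 1.68, -0.11, 1.14, 0.39]
shift [-79.1, -0.5, -155.4] turn [-0.06, -50.18, -0.11] | clock 13.05 F [ 0.9 -0.4  0.8] w 0.0852
```

send_rows(increments=[[[-5,0,-35],[0,-8,0],1],[[-15,0,-65],[0,-16,0],1],[[-25,0,-90],[0,-24,0],1],[[-40,0,-115],[0,-32,0],1],[[-55,0,-135],[0,-40,0],1],[[-70,0,-150],[0,-46,0],1],[[-79,0,-155],[0,-50,0],1],[[-79,0,-155],[0,-50.2,0],1]])

```text
clock: 13.85
position: [0.5567, -0.11, 0.1852]
tool_rot: [3.141, 0.004, 1.872]
force: [0.3, 0.8, -1.2]
grip_width: 0.0854
finger_force: 0.0
```

Run:
```python
from h import *
from workcell import *
import cv2
where();goal([0.5,-115,99],0)
M,t=pose(V);p=camera_params("wrist");f=grab_frame("wrist")
c=np.array([[0,-115.,104],[-26,15,86],[26,15,86],[26,73,86],[-26,73,86]])/1e3@M.T+t
print(proj(p,c).round(0).tolist())
w=cv2.resize(f[0:330,150:500],(420,396))
s=cv2.resize(grab_frame("side")[200:330,275:400],(380,396),interpolation=cv2.INTER_CUBIC)
cv2.imwrite("pics/p2.png",np.hstack([w,s]))
```

```text
grasp in fixture [   1.2 -111.2  250.2] [[-0.0, 1.0, 0.0], [1.0, 0.0, -0.004], [-0.004, 0.0, -1.0]] q [0.59, 0.52, -0.7, 1.74, 0.39, 1.03, 0.05]
shift [-2.9, -0.8, 151.2] turn [0.03, 0.24, 0.03] | clock 13.85 F [ 0.3  0.8 -1.2] w 0.0854
[[324.0, 233.0], [281.0, 21.0], [366.0, 21.0], [370.0, -95.0], [277.0, -95.0]]
```

View pics/p2.png

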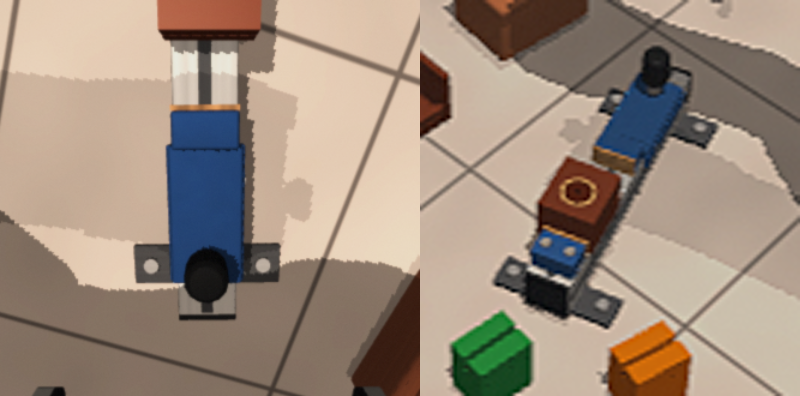

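The view shows the stand seat-up, square and near the fixed jaw, with the jaw wide open. In the wrist half the stand spans columns 158–261 and the rail 172–239, so the stand may be about 2 mm towards +x. I'll check that numerically.

Run:
```python
from h import *
from workcell import *
import cv2
M,t=pose(V);p=camera_params("wrist");f=grab_frame("wrist").astype(int)
def edges(r,lo,hi,fn):
    v=np.mean([fn(f[k]) for k in range(r-2,r+3)],0)[lo:hi]; g=np.gradient(v); 
    return lo+np.argmax(g),lo+np.argmin(g),v.astype(int)[::6].tolist()
red=lambda a:a[:,2]-a[:,1]; blue=lambda a:a[:,0]-a[:,2]
for nm,r,fn,z in(("stand",12,red,86),("stand",20,red,86),("jaw",110,blue,66),("carr",160,blue,57),("carr",200,blue,57)):
    a,b,v=edges(r,250,400,fn)
    # back-project mid column at this row to height z
    F=240/np.tan(np.radians(p["fovy"]/2));E=p["extrinsics"];X=[]
    for c in(a,(a+b)/2,b):
        d=E[:3,:3].T@np.array([(c-p["cx"])/F,(r-p["cy"])/F,1]);o=-E[:3,:3].T@E[:3,3]
        X.append((M.T@(o+d*(z/1e3-o[2])/d[2]-t)*1e3)[:2].round(1).tolist())
    print(nm,r,a,b,X)
    if nm=="stand":print(v)
```

```text
stand 12 281 367 [[-25.6, 19.8], [0.3, 19.7], [26.3, 19.6]]
[24, 24, 23, 23, 25, 29, 80, 80, 80, 80, 80, 80, 79, 79, 80, 79, 80, 80, 79, 78, 18, 18, 24, 24, 24]
stand 20 281 367 [[-25.7, 15.5], [0.3, 15.4], [26.4, 15.3]]
[24, 23, 24, 25, 25, 28, 79, 79, 80, 80, 80, 81, 81, 80, 80, 79, 79, 78, 78, 78, 14, 17, 24, 23, 24]
jaw 110 292 349 [[-22.0, -37.3], [-2.2, -37.3], [17.5, -37.4]]
carr 160 289 354 [[-25.9, -73.0], [-1.8, -73.1], [22.4, -73.2]]
carr 200 291 353 [[-25.3, -103.4], [-1.6, -103.5], [22.2, -103.6]]
```

The stand sits about 2.3 mm towards +x of the jaw's midline. I'll grip it lightly from above and slide it back to the middle.

```bash
python3 -c "
from h import *
goal([0.5,45,130],0);goal([0.5,45,72],0)"
```

```text
shift [157.2, -0.8, 119.4] turn [-0.01, -0.01, -0.11] | clock 14.0 F [-0.6 -0.7 -0. ] w 0.0851
shift [157.2, -0.8, 177.4] turn [-0.01, -0.01, -0.11] | clock 14.0 F [-0.6 -0.7 -0. ] w 0.0851
```

send_rows(increments=[[[45,-1,10],[0,0,0],1],[[90,-1,40],[0,0,0],1],[[130,-1,75],[0,0,0],1],[[157,-1,110],[0,0,0],1],[[157,-1,145],[0,0,0],1],[[157,-1,168],[0,0,0],1],[[157,-1,175],[0,0,0],1],[[157,-1,175],[0,0,0],0.5],[[157,-1,175],[0,0,0],0.2],[[157,-1,175],[0,0,0],0.1]], newtons=20)

```text
clock: 15.0
position: [0.5105, 0.0382, 0.0101]
tool_rot: [3.14, 0.002, 1.869]
force: [1.4, -0.8, 0.1]
grip_width: 0.052
finger_force: 21.3
```

send_rows(increments=[[[0,0,0],[0,0,0],-0.3],[[0,0,0],[0,0,0],-0.3],[[0,0,0],[0,0,0],-0.3]])

```text
clock: 15.3
position: [0.5105, 0.0382, 0.01]
tool_rot: [3.14, 0.002, 1.869]
force: [0.1, -1.3, 9.1]
grip_width: 0.052
finger_force: 22.3
```

```bash
python3 -c "
from h import *
goal([0,45,72],0);where()"
```

```text
shift [1.3, -1.1, 3.0] turn [0.1, 0.14, -0.14] | clock 15.3 F [ 0.1 -1.3  9.1] w 0.052
grasp in fixture [ 0.9 43.9 75. ] [[0.002, 1.0, 0.002], [1.0, -0.002, -0.002], [-0.002, 0.002, -1.0]] q [0.23, 0.68, -0.57, 2.01, 0.62, 0.63, -0.46]
```

send_rows(increments=[[[0,0,-0.5],[0,0,0],-0.3],[[0,-0.8,-0.5],[0,0,0],-0.3],[[0,-1.6,-0.5],[0,0,0],-0.3],[[0,-2.4,-0.5],[0,0,0],-0.3],[[0,-2.4,-0.5],[0,0,0],-0.3],[[0,-2.4,-0.5],[0,0,0],0.4],[[0,-2.4,-0.5],[0,0,0],1],[[0,-2.4,-0.5],[0,0,0],1],[[0,-2.4,-0.5],[0,0,0],1],[[0,-2.4,-20],[0,0,0],1]])

```text
clock: 16.3
position: [0.506, 0.0377, 0.0275]
tool_rot: [-3.139, 0.001, 1.871]
force: [0.8, -0.6, 0.1]
grip_width: 0.0852
finger_force: 0.0
```

```bash
python3 -c "
from h import *
goal([-1.5,-50,230],0);where()"
```

```text
shift [-94.7, 1.5, -137.4] turn [-0.18, 0.06, -0.07] | clock 16.3 F [ 0.8 -0.6  0.1] w 0.0852
grasp in fixture [-3.1 44.6 92.5] [[0.001, 1.0, -0.003], [1.0, -0.001, -0.001], [-0.001, -0.003, -1.0]] q [0.25, 0.65, -0.6, 2.01, 0.59, 0.66, -0.44]
```

send_rows(increments=[[[0,0,-45],[0,0,0],1],[[0,1,-90],[0,0,0],1],[[-30,1.5,-125],[0,0,0],1],[[-65,1.5,-137],[0,0,0],1],[[-95,1.5,-137],[0,0,0],1],[[-95,1.5,-137],[0,0,0],1]])

```text
clock: 16.9
position: [0.5373, -0.0566, 0.166]
tool_rot: [-3.141, 0.003, 1.865]
force: [-0.3, 0.2, -1.3]
grip_width: 0.0856
finger_force: 0.0
```

```bash
cat > m.py <<'E'
from h import *
from workcell import *
M,t=pose(V);p=camera_params("wrist");f=grab_frame("wrist").astype(int)
F=240/np.tan(np.radians(p["fovy"]/2));E=p["extrinsics"];o=-E[:3,:3].T@E[:3,3]
def row(nm,y,z,fn):
    r=int(round(proj(p,(np.array([[0,y,z]])/1e3@M.T+t))[0,1]))
    if not 3<r<476: print(nm,y,"out");return
    v=np.mean([fn(f[k]) for k in range(r-1,r+2)],0)[240:410];g=np.gradient(v);X=[]
    for c in(240+np.argmax(g),240+np.argmin(g)):
        d=E[:3,:3].T@np.array([(c-p["cx"])/F,(r-p["cy"])/F,1]);X.append((M.T@(o+d*(z/1e3-o[2])/d[2]-t)*1e3)[0])
    print(nm,y,"edges",np.round(X,1),"mid",round(np.mean(X),1))
red=lambda a:a[:,2]-a[:,1]; blue=lambda a:a[:,0]-a[:,2]
import sys
g=float(sys.argv[1])
for y in(22,32,66): row("stand",y,86,red)
row("fixed jaw",85,66,blue)
for d in(8,16):row("jaw",75-g-d,66,blue)
for d in(40,70):row("carr",75-g-d,57,blue)
where();goal([-1.5,-20-g,99],0)
E
python3 m.py 97
```

```text
stand 22 edges [-28.5  23.4] mid -2.6
stand 32 edges [-28.   23.7] mid -2.2
stand 66 edges [-28.2  24. ] mid -2.1
fixed jaw 85 out
jaw -30.0 edges [-21.7  17.6] mid -2.1
jaw -38.0 edges [-22.  17.] mid -2.5
carr -62.0 edges [-25.5  21.6] mid -2.0
carr -92.0 edges [-25.8  22.1] mid -1.8
grasp in fixture [ -1.2 -52.1 230.8] [[0.005, 1.0, -0.0], [1.0, -0.005, -0.002], [-0.002, -0.0, -1.0]] q [0.52, 0.5, -0.72, 1.83, 0.4, 0.96, -0.08]
shift [-64.5, 0.2, 131.9] turn [-0.02, 0.11, -0.28] | clock 16.95 F [-0.5  0.4 -0.1] w 0.0856
```

The stand is centred: mid −2.2 against jaw mid −2.2. Now I'll grip the knob.

send_rows(increments=[[[-35,0,20],[0,0,0],1],[[-65,0,55],[0,0,0],0.7],[[-65,0,95],[0,0,0],0.4],[[-65,0,122],[0,0,0],0.3],[[-65,0,131],[0,0,0],0.3],[[-65,0,131],[0,0,0],0],[[-65,0,131],[0,0,0],-0.6],[[-65,0,131],[0,0,0],-0.8],[[-65,0,131],[0,0,0],-0.8],[[-65,0,131],[0,0,0],-0.8]], newtons=30)

```text
clock: 17.95
position: [0.5567, -0.1142, 0.0366]
tool_rot: [3.14, 0.002, 1.87]
force: [-3.1, 3.4, 8.9]
grip_width: 0.025
finger_force: 30.1
```

send_rows(increments=[[[4,0,0],[0,0,0],-0.8],[[9,0,0],[0,0,0],-0.8],[[14,0,0],[0,0,0],-0.8],[[19,0,0],[0,0,0],-0.8],[[24,0,0],[0,0,0],-0.8],[[28,0,0],[0,0,0],-0.8],[[31,0,0],[0,0,0],-0.8],[[33,0,0],[0,0,0],-0.8],[[33,0,0],[0,0,0],-0.8]])

```text
clock: 18.85
position: [0.547, -0.0839, 0.0366]
tool_rot: [3.14, 0.004, 1.87]
force: [-2.1, -2.9, 10.4]
grip_width: 0.0251
finger_force: 30.2
```

```bash
python3 -c "
from h import *
goal([0,-80,99],0);where()"
```

```text
shift [3.7, 0.2, 2.6] turn [0.08, 0.22, -0.12] | clock 18.85 F [-2.1 -2.9 10.4] w 0.0251
grasp in fixture [ -0.3 -83.5 101.6] [[0.002, 1.0, 0.001], [1.0, -0.002, -0.004], [-0.004, 0.001, -1.0]] q [0.47, 0.69, -0.6, 1.89, 0.57, 0.73, -0.16]
```

Next I'll go in small steps until the force along the rail rises above the roughly 5 N of friction.

send_rows(increments=[[[1,0,0],[0,0,0],-0.8],[[2,0,0],[0,0,0],-0.8],[[3,0,0],[0,0,0],-0.8],[[3,0,0],[0,0,0],-0.8]])

```text
clock: 19.25
position: [0.5462, -0.0814, 0.0366]
tool_rot: [3.14, 0.004, 1.869]
force: [-1.8, -4.0, 10.6]
grip_width: 0.0246
finger_force: 30.2
```

send_rows(increments=[[[0.7,0,0],[0,0,0],-0.8],[[1.5,0,0],[0,0,0],-0.8],[[1.5,0,0],[0,0,0],-0.8]])

```text
clock: 19.55
position: [0.5458, -0.08, 0.0366]
tool_rot: [3.14, 0.004, 1.869]
force: [-1.2, -5.5, 11.5]
grip_width: 0.0249
finger_force: 30.2
```

send_rows(increments=[[[0.7,0,0],[0,0,0],-0.8],[[1.5,0,0],[0,0,0],-0.8],[[1.5,0,0],[0,0,0],-0.8]])

```text
clock: 19.85
position: [0.5453, -0.0787, 0.0366]
tool_rot: [3.14, 0.004, 1.869]
force: [-3.0, -5.7, 10.8]
grip_width: 0.0247
finger_force: 30.2
```

send_rows(increments=[[[0.7,0,0],[0,0,0],-0.8],[[1.5,0,0],[0,0,0],-0.8],[[1.5,0,0],[0,0,0],-0.8]])

```text
clock: 20.15
position: [0.5449, -0.0773, 0.0366]
tool_rot: [3.14, 0.004, 1.869]
force: [-2.0, -5.6, 10.8]
grip_width: 0.0248
finger_force: 30.2
```

send_rows(increments=[[[0.5,0,0],[0,0,0],-0.8],[[1,0,0],[0,0,0],-0.8],[[1,0,0],[0,0,0],-0.8]])

```text
clock: 20.45
position: [0.5447, -0.0768, 0.0366]
tool_rot: [3.14, 0.005, 1.869]
force: [-0.5, -8.1, 8.7]
grip_width: 0.0253
finger_force: 30.1
```

send_rows(increments=[[[0.5,0,0],[0,0,0],-0.8],[[1,0,0],[0,0,0],-0.8],[[1,0,0],[0,0,0],-0.8]])

```text
clock: 20.75
position: [0.5447, -0.0767, 0.0366]
tool_rot: [3.14, 0.006, 1.868]
force: [2.0, -14.2, 7.7]
grip_width: 0.025
finger_force: 30.0
```

The motion stalled and the force rose to 14 N, so the stand is clamped. I'll give a touch more, then release and rise.

send_rows(increments=[[[0.6,0,0],[0,0,0],-0.8],[[0.6,0,0],[0,0,0],-0.8],[[0.6,0,0],[0,0,0],0],[[0.6,0,0],[0,0,0],1],[[0.6,0,0],[0,0,0],1],[[0.6,0,0],[0,0,0],1],[[0.6,0,-40],[0,0,0],1],[[0.6,0,-85],[0,0,0],1],[[0,0,-130],[0,0,0],1],[[0,0,-150],[0,0,0],1]])

```text
clock: 21.75
position: [0.5445, -0.0734, 0.1888]
tool_rot: [3.138, 0.003, 1.871]
force: [0.0, -0.0, -1.0]
grip_width: 0.0852
finger_force: 0.0
```

send_rows(increments=[[[0,0,-20],[0,0,0],1],[[0,0,-20],[0,0,0],1]])

```text
clock: 21.95
position: [0.5444, -0.0736, 0.2075]
tool_rot: [3.138, 0.003, 1.87]
force: [1.0, -0.0, -0.5]
grip_width: 0.0847
finger_force: 0.0
```

```bash
cat >> m.py <<'E'
# along-rail profile near x=-10 at stand-top height
for y in np.arange(-2,90,4):
    q=proj(p,(np.array([[-12,y,86 if 16<y<76 else 66]])/1e3@M.T+t))[0].round().astype(int)
    if 0<=q[1]<480: print(int(y),f[q[1],q[0]].tolist(),end=" ")
E
python3 m.py 58
```

```text
stand 22 edges [-28.   23.9] mid -2.1
stand 32 edges [-28.4  23.6] mid -2.4
stand 66 edges [-29.   23.4] mid -2.8
fixed jaw 85 out
jaw 9.0 edges [-22.2  17. ] mid -2.6
jaw 1.0 edges [-22.4  17.1] mid -2.6
carr -23.0 edges [-26.   21.9] mid -2.0
carr -53.0 edges [-26.1  21.7] mid -2.2
grasp in fixture [ -0.4 -72.8 271. ] [[0.002, 1.0, 0.002], [1.0, -0.002, -0.003], [-0.003, 0.002, -1.0]] q [0.56, 0.47, -0.73, 1.76, 0.36, 1.05, -0.0]
shift [-4.5, -1.5, 172.0] turn [0.09, 0.15, -0.1] | clock 22.0 F [-1.3  0.1  0.2] w 0.085
-2 [115, 67, 36] 2 [119, 71, 37] 6 [121, 71, 38] 10 [122, 71, 36] 14 [33, 47, 68] 18 [47, 68, 133] 22 [50, 71, 138] 26 [51, 72, 139] 30 [51, 72, 140] 34 [68, 96, 175] 38 [141, 212, 227] 42 [68, 98, 150] 46 [52, 71, 136] 50 [52, 70, 134] 54 [50, 71, 134] 58 [108, 166, 193] 62 [68, 96, 173] 66 [67, 95, 173]
```

The checks agree: the stand is centred with its edges parallel to the jaws, seat up, with the jaw against it and the gripper clear. Handing in.

```bash
python3 -c "
from workcell import *
print(job_done())"
```

```text
the job is handed in; nothing more can be done
None
```

The stand is turned with its disc seat facing up and centred on the rail. It is clamped against the fixed jaw, and I handed the job in at about 22 s, with the other things on the ledge left alone.

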